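# Open the shielded sample box with its rocker lever

### The arm

A 6-joint arm with a two-finger parallel gripper is mounted at the origin on a cart in front of the work surface, level with it; the furniture and walls round the work are solid. World frame = base frame: x ahead of the robot, y to its left, z up, the work surface at z = 0. Lengths are in m, angles in rad, forces in N, time in s.
With the tool pointing down it reaches from about 0.425 to 0.95 m from the base axis. Payload 3.5 kg.
Tool frame: the origin (TCP) lies midway between the tips of the shut fingers; the grasp point (between the pads) lies 19 mm behind it; x points along the fingers, y is the direction in which the jaws open and shut, and the axes are right-handed (so a half turn about x gives the same grasp; the last joint's range is limited). The gripper opens to 85 mm and grips with 20 to 120 N. Pads are 22 mm wide; open, the fingers measure 114 mm over their backs; the gripper's body (76 mm by 85 mm) begins 54 mm behind the grasp point. The pads swing forward as they close: fully open they stand 13 mm farther back than shut.
Start: joints at [1.188, 0.286, 1.577, -0, 1.279, -0.15], TCP at [0.156, 0.657, 0.231] pointing down, gripper open.
Joint ranges: [-2.77, 2.77], [-0.9, 2.22], [0.21, 2.48], [-1.53, 4.67], [0.24, 2.81], [-2.84, 2.84]. Speed limits (rad/s): [2.79, 2.79, 3.14, 3.14, 3.14, 3.14].

### API

Orientations are given as a unit quaternion [x, y, z, w].
In Python, from plant import ctrl, vision gives the robot as it stands. The module is installed in compiled form; this text tells all that it offers.
- The arm moves only by the tool play_rows, never from a script. Its arguments are lists of equal length, an entry for each row: "claw": the closure in counts, from 0 (fully open) to 255 (shut); "travel": the shift along the tool's x, y, z in m, a list of three; "dr": the turn, a rotation vector about the tool's x, y, z in rad, a list of three. In form: {"claw": [claw, ...], "travel": [[tx, ty, tz], ...], "dr": [[wx, wy, wz], ...]}. A call has 1 to 20 rows; each row is the pose to reach, as a shift and turn from the pose measured when the call began, along the tool's axes at that moment; what a row does not reach only later rows make up. A row lasts 1/10 s, in which the tool goes at most 50 mm and 8.59 degrees, less where a joint would pass 70% of its speed; a pose out of reach is approached as far as the arm can. A call with a gripper value outside its range is refused whole. The fingers move at their own pace and stop on an object; "force" is the grip in N (left out, the last holds). Time passes only in rows, so rows that repeat a pose let the fingers close. It gives the time, the measured TCP pose, the force and the opening at its end, in the units of the state.
- ctrl.get_state(): the state, without advancing time (a new reading comes with each control period).
- vision.read_camera(name): name is "scene" or "top" or "wrist"; returns a dict with "img" (420x560x3 uint8, red, green, blue), "range_z" (420x560 float32, m along the optical axis (not along the pixel's ray), 0 where there is no reading), "K" (3x3 intrinsics, pixels), "distortion" ([k1, k2, p1, p2, k3] as OpenCV has them; the pictures are not rectified), "world_to_cam" (4x4, takes a point from world to camera coordinates). Camera axes: x right, y up, looking along -z (the intrinsics and any distortion apply to the point x, -y, -z); pixel columns grow to the right and rows downward; lengths in m; the calibration is good to about 2 mm. A picture is of the moment at which its call begins.
- ctrl.sign_off(): hands the job in, once; it reports no verdict.
The state is a dict: "time": time; "qpos": joint angles; "dq": joint speeds; "joint_efforts": joint torques, N m; "eef_pos": TCP position; "tcp_rot": TCP orientation; "contact_force": force on the tool from outside, world axes, zero at the start; "wrist_torque": the same for the moment, N m; "opening": opening from 0.0 (shut) to 1.0 (fully open).
Only numpy, scipy, OpenCV 4.12 (cv2) and the standard library are available. Lean on these libraries where they do the work, as an engineer would, in place of code of your own. Each camera call takes 0.05 s, during which the arm holds its last target.

### The job

Open the heavy yellow lid of the shielded sample box with its rocker lever. With a fingertip push the red catch round until it is fully off the lid and lies beside the box, then press the red pad at the long end of the lever all the way down to its rubber stop, so that the short end raises the lid. Finish while still holding the lever down with the lid open; do not lift the lever out of its cradle, do not touch the lid itself with more than a light brush, and leave the other things on the bench where they are.

Things in the scene. Friction and masses are not known exactly. Their poses are not given: they have to be found in the camera images.
- castle: Grey steel shielded box with a base rail, one fixed unit. Origin on the bench under it (z 0). Its y axis runs along the lever: box on the +y side (x -48..48, y 70..170 mm, rim at z 83), long end of the lever toward -y. Cradle of the lever's pin: two posts to x +-28, top z 114 mm, pin axis along x at y -30, z 100. Rubber stop for the lever at y -190, top z 32 mm.
- catch_post (a point): Fixed point on the vertical axis about which the catch turns, at half height of the peg (126.5 mm above the bench), on the -x side of the box.
- catch_peg (a point): Middle of the black upright peg (12 mm across, top about 140 mm above the bench) near the end of the red catch arm, 50 mm from the catch axis. The arm is 14 mm wide, its top 116 mm above the bench, reaches 59 mm from the axis and passes just over the lid. Push the peg sideways.
- catch (a joint): Turn of the catch, rad: 0 the arm points along the castle's +x, across the lid (starts at 0 to 0.25); grows counter-clockwise seen from above; near 1.57 it points along the castle's +y beside the box. It frees the lid from about 1.35 on; stop at 2.0. Stays where it is left; the peg moves with about 1.5 N.
- lever: Loose aluminium rocker lever, 24 mm wide, 0.45 kg, lying with its cross pin in the open cradle. Origin at the middle of the pin. At rest its heavy short end (toward the castle's +y, 80 mm from the pin) is down under the lid's lip and its long end is up. When it is pressed it turns about the pin; it meets the rubber stop after about 0.71 rad.
- press_pad (a point): Middle of the top face of the red pressing pad (46 mm across, 52 mm along the lever) on the long end, 200 mm from the pin. At rest about 181 mm above the bench, lever rising 0.35 rad toward this end; fully down about 41 mm above the bench, falling about 0.36 rad toward this end. Pressing takes about 5 to 9 N, then the stop.
- lid (a joint): Opening of the lid, rad: 0 shut; about 0.385 with the lever fully down. It falls shut if the lever is let go. It cannot rise while the catch is over it.
- sample_bottle: Small glass weighing bottle, 35 mm across, 65 mm high, standing inside the box. Origin under its base. Not to be touched.
- dropper: Brown dropper bottle, 28 mm across, 84 mm high, beyond the lever. Bystander; origin under its base.
- forceps: Steel forceps, 124 mm long, lying on the bench to the right. Bystander; origin under its middle.
- stopper: Red rubber stopper, 29 mm across, 25 mm high. Bystander; origin under its base.
- flask: Conical flask, 83 mm across, 130 mm high. Bystander; origin under its base.
- strips: Small box of test strips, 26 x 60 x 45 mm. Bystander; origin under its base.
- buffer: White capped bottle, 54 mm across, 135 mm high. Bystander; origin under its base.
- kcl: White bottle with blue cap, 46 mm across, 92 mm high. Bystander; origin under its base.
- lid_lip (a point): Outer edge of the steel lip of the lid, over the lever's short end. The lid: yellow steel, about 3 kg, x -48..48, y 72..176 mm in the castle frame when shut, top face 107 mm above the bench, hinged along x at the castle's y 175, z 83 mm; the lip reaches to y 37.

How it is judged:
By the outcome, as a careful person would: the job done as asked, in the order asked, and still so for the second after the job is handed in, while the arm keeps its last pose, push and grip.
It also fails if it takes over 48 s, if anything falls off the work surface, if the arm or the gripper's body presses on something with over 40 N, if the wrist force passes 120 N, or if a joint passes its speed limit or range.

## Working session

There is one attempt and no reset: what is moved stays moved. The work goes in short steps, Python scripts to look and compute and a tool call to move; the robot and the scene stay as the last step left them, time stands still between calls to the robot, and variables do not carry over. Pictures are saved under pics/ and viewed, and the job is handed in when it is done.

Besides the shell and the picture viewer there is one more tool, called after "Emit:" in YAML: its name, and indented under it one key for each argument. play_rows: Moves the arm, as the interface text tells. Its arguments: {"type":"object","properties":{"claw":{"type":"array","items":{"type":"number"}},"travel":{"type":"array","items":{"type":"array","items":{"type":"number"}}},"dr":{"type":"array","items":{"type":"array","items":{"type":"number"}}},"force":{"type":"number"}},"required":["claw","travel","dr"]}

```bash
mkdir -p pics; python3 - <<'E'
from plant import ctrl, vision
import cv2
print(ctrl.get_state())
for n in ["scene","top","wrist"]:
    r=vision.read_camera(n); cv2.imwrite(f"pics/{n}0.png",r["img"][:,:,::-1]); print(n,r["K"],r["distortion"],r["world_to_cam"])
E
```

```text
{'time': 0.0, 'qpos': array([ 1.18799143e+00,  2.87182151e-01,  1.57818630e+00,  5.85112587e-06,
        1.27858554e+00, -1.49980816e-01]), 'dq': array([ 7.77947320e-04,  1.59983649e-03, -1.97527080e-04, -7.75206828e-04,
        1.78239224e-04,  5.91384581e-05]), 'joint_efforts': array([-9.03390064e-04, -4.05996072e+01, -2.92615646e+01, -1.91630170e-04,
        6.11283205e-03,  8.82675522e-06]), 'eef_pos': array([0.15544918, 0.65618108, 0.22993114]), 'tcp_rot': array([ 0.08132559,  0.70254205, -0.08293538,  0.70209867]), 'contact_force': array([ 3.15686023e-04, -2.42686736e-01, -3.27669647e-01]), 'wrist_torque': array([ 0.04747755, -0.03966164,  0.0244506 ]), 'opening': 1.0015380031803889}
scene [[423.45116205   0.         281.334997  ]
 [  0.         423.45116205 213.12961179]
 [  0.           0.           1.        ]] [-0.02388561  0.          0.          0.          0.        ] [[-0.82398766 -0.56659985 -0.00299272  0.54367414]
 [ 0.43182775 -0.63139506  0.6441002  -0.25120411]
 [-0.36683666  0.52943828  0.76493527 -1.36169191]
 [ 0.          0.          0.          1.        ]]
top [[445.14311269   0.         278.54326395]
 [  0.         445.14311269 207.31914988]
 [  0.           0.           1.        ]] [-0.13378563  0.          0.          0.          0.        ] [[ 0.01004992 -0.99993236 -0.00585468  0.11999995]
 [ 0.98064074  0.00871064  0.19562176 -0.55264037]
 [-0.19555753 -0.00770732  0.98066194 -1.67098423]
 [ 0.          0.          0.          1.        ]]
wrist [[300.46125649   0.         278.4238328 ]
 [  0.         300.46125649 208.71872576]
 [  0.           0.           1.        ]] [0.00057135 0.         0.         0.         0.        ] [[ 0.23084751  0.97298846 -0.0016969  -0.67394019]
 [-0.93728999  0.22190907 -0.26878215  0.03381616]
 [-0.26114537  0.06363817  0.9631995  -0.37895477]
 [ 0.          0.          0.          1.        ]]
```

View pics/scene0.png

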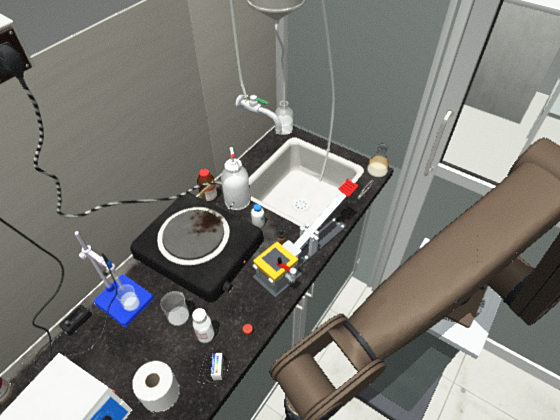

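View pics/top0.png

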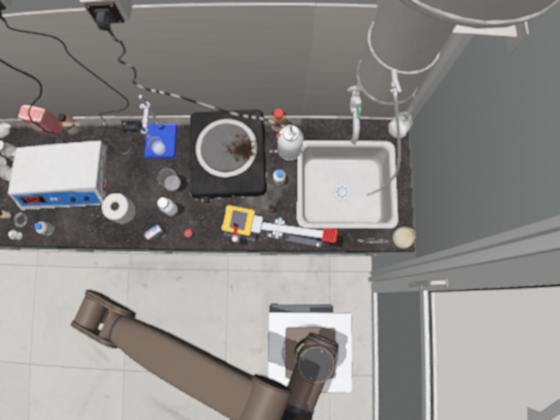

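View pics/wrist0.png

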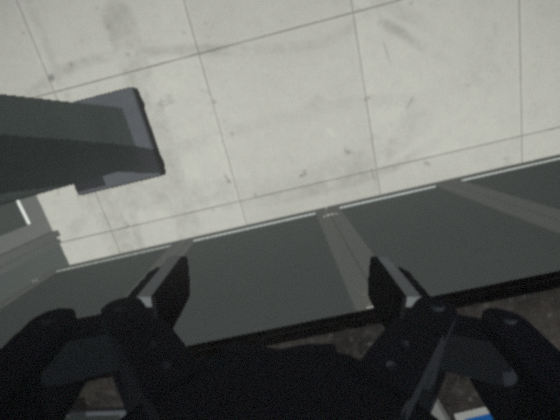

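```bash
cat > h.py <<'E'
import numpy as np, cv2
from plant import ctrl, vision
def cam(n):
    r=vision.read_camera(n); return r
def ray(r,uv):
    uv=np.array(uv,float).reshape(-1,1,2)
    p=cv2.undistortPoints(uv,r["K"],np.array(r["distortion"])).reshape(-1,2)
    d=np.c_[p[:,0],-p[:,1],-np.ones(len(p))]
    W=r["world_to_cam"];R=W[:3,:3];t=W[:3,3]
    return -R.T@t, d@R   # origin, dirs (R.T@d)
def plane(r,uv,z):
    o,d=ray(r,uv); s=(z-o[2])/d[:,2]; return o+d*s[:,None]
def depthpt(r,u,v):
    z=r["range_z"][v,u]; o,d=ray(r,[[u,v]]); return (o+d*z)[0]
def proj(r,P):
    P=np.atleast_2d(P); W=r["world_to_cam"]; c=P@W[:3,:3].T+W[:3,3]
    q=np.c_[c[:,0],-c[:,1],-c[:,2]]
    return cv2.projectPoints(q,np.zeros(3),np.zeros(3),r["K"],np.array(r["distortion"]))[0].reshape(-1,2)
E
python3 - <<'E'
from h import *
for n,(x0,y0,x1,y1) in {"top":(210,195,350,255),"scene":(240,170,370,300)}.items():
    r=cam(n); np.savez(f"{n}.npz",**r)
    c=r["img"][y0:y1,x0:x1,::-1]; k=min(800//(x1-x0),600//(y1-y0)); cv2.imwrite(f"pics/{n}_z.png",cv2.resize(c,None,fx=k,fy=k,interpolation=cv2.INTER_CUBIC)); print(n,k)
    hsv=cv2.cvtColor(r["img"],cv2.COLOR_RGB2HSV)
    H,S,V=cv2.split(hsv)
    red=(((H<6)|(H>174))&(S>150)&(V>80)).astype(np.uint8); yel=((H>20)&(H<32)&(S>150)&(V>120)).astype(np.uint8)
    for nm,m in (("red",red),("yel",yel)):
        N,_,st,ce=cv2.connectedComponentsWithStats(m)
        for i in range(1,N):
            if st[i,4]>8: 
                u,v=ce[i]; print(n,nm,st[i],ce[i],depthpt(r,int(round(u)),int(round(v))).round(4))
E
```

```text
top 5
top red [273 112   9   7  19] [276.78947368 115.68421053] [0.8962 0.1342 0.1351]
top red [ 24 198  16   4  54] [ 31.87037037 199.48148148] [0.5734 1.1233 0.0727]
top red [233 226   4   9  20] [234.9 230. ] [0.4523 0.2855 0.1145]
top red [321 229  17  14 192] [329.90104167 235.30729167] [ 0.4276 -0.0593  0.1819]
top yel [223 205  31  30 241] [237.28215768 219.79253112] [0.4906 0.2794 0.1114]
scene 4
scene red [232 154   3   4  10] [232.8 155.5] [0.7601 0.1256 0.2874]
scene red [199 169  11  11  92] [203.88043478 173.91304348] [0.9045 0.134  0.1333]
scene red [339 179  19  18 192] [348.15625    187.50520833] [ 0.4274 -0.055   0.1796]
scene red [276 262  14   9  47] [283.10638298 265.80851064] [0.4562 0.2865 0.1149]
scene red [243 324  10  11  87] [247.42528736 328.75862069] [0.4517 0.482  0.0268]
scene yel [254 242  44  40 485] [274.21030928 261.05154639] [0.4932 0.2819 0.1052]
```

```bash
ls pics
```

```text
scene0.png
scene_z.png
top0.png
top_z.png
wrist0.png
```

View pics/top_z.png

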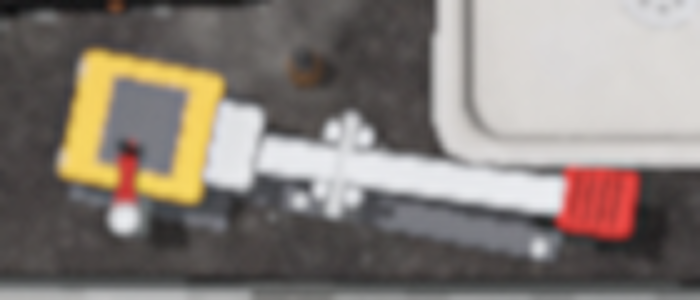

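View pics/scene_z.png

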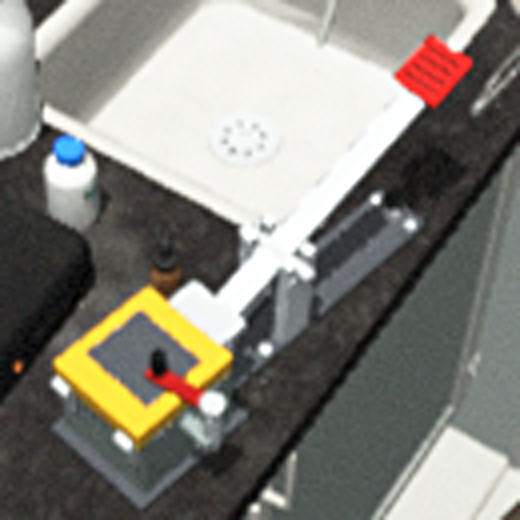

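```bash
python3 - <<'E'
from h import *
T=dict(np.load("top.npz"));S=dict(np.load("scene.npz"))
def tri(a,b):
    o1,d1=ray(T,[a]);o2,d2=ray(S,[b]);d1=d1[0];d2=d2[0]
    s=np.linalg.lstsq(np.c_[d1,-d2],o2-o1,rcond=None)[0]
    p,q=o1+s[0]*d1,o2+s[1]*d2; return ((p+q)/2).round(4),round(float(np.linalg.norm(p-q)),4)
print("post top",tri((234.6,238.6),(293,270.8)))
print("peg top",tri((235.8,224.6),(279.5,259.2)), plane(T,[(235.8,224.6)],.14),plane(S,[(279.5,258)],.14))
print("pad",tri((329.9,235.3),(348.16,187.5)),plane(T,[(329.9,235.3)],.181),plane(S,[(348.16,187.5)],.181))
for r,n in((T,"top"),(S,"scene")):
    h=cv2.cvtColor(r["img"],cv2.COLOR_RGB2HSV);H,s,V=cv2.split(h)
    m=((H>18)&(H<34)&(s>100)&(V>100)).astype(np.uint8)
    m[:, :200]=0
    c=max(cv2.findContours(m,0,2)[0],key=cv2.contourArea)
    if n=="top": box=cv2.boxPoints(cv2.minAreaRect(c))
    else: box=cv2.approxPolyDP(cv2.convexHull(c),5,True).reshape(-1,2)
    P=plane(r,box,.107); print(n,box.tolist(),P.round(4).tolist(),P.mean(0))
# lid by depth
E
```

```text
post top (array([0.4199, 0.2857, 0.119 ]), 0.0007)
peg top (array([0.471 , 0.2816, 0.1328]), 0.0025) [[0.46861096 0.28040818 0.14      ]] [[0.47191022 0.28229393 0.14      ]]
pad (array([ 0.4279, -0.0592,  0.1776]), 0.0016) [[ 0.42668335 -0.05907798  0.181     ]] [[ 0.42751648 -0.05605428  0.181     ]]
top [[220.53848266601562, 230.30770874023438], [225.84616088867188, 203.76925659179688], [254.88461303710938, 209.57693481445312], [249.57693481445312, 236.11538696289062]] [[0.4517, 0.3404, 0.107], [0.553, 0.3238, 0.107], [0.5317, 0.2136, 0.107], [0.431, 0.2313, 0.107]] [0.4918446  0.27730174 0.107     ]
scene [[277, 241], [297, 262], [274, 282], [253, 259]] [[0.5287, 0.2147, 0.107], [0.4317, 0.2457, 0.107], [0.4494, 0.3441, 0.107], [0.5506, 0.3137, 0.107]] [0.49009633 0.27954439 0.107     ]
```

```bash
cat >> h.py <<'E'
from scipy.spatial.transform import Rotation as Ro
def rel(P,Rt):
    """travel & rotvec from present pose to world pos P, rotation Rt"""
    s=ctrl.get_state();R=Ro.from_quat(s["tcp_rot"])
    return R.inv().apply(np.array(P)-s["eef_pos"]).round(4),(R.inv()*Rt).as_rotvec().round(4)
def down(psi,tilt=0):
    # tool x down, tool y horizontal at world azimuth psi
    y=np.array([np.cos(psi),np.sin(psi),0]);x=np.array([0,0,-1.]);return Ro.from_matrix(np.c_[x,y,np.cross(x,y)])
def st():
    s=ctrl.get_state();R=Ro.from_quat(s["tcp_rot"]).as_matrix()
    print("t %.2f"%s["time"],s["eef_pos"].round(4),"q",s["qpos"].round(3),"F",s["contact_force"].round(2),"op",round(s["opening"],3));print("R",R.round(3).tolist(),"yaw y",np.arctan2(R[1,1],R[0,1]).round(3))
E
python3 - <<'E'
from h import *
st()
E
```

```text
t 0.25 [0.1556 0.6565 0.2306] q [ 1.188  0.287  1.577 -0.     1.279 -0.15 ] F [0.31 0.07 0.16] op 0.998
R [[-0.0, 0.231, 0.973], [-0.001, 0.973, -0.231], [-1.0, -0.001, -0.0]] yaw y 1.338
```

```bash
python3 - <<'E'
from h import *
print(rel([.466,.246,.21],down(-.1)))
E
```

```text
(array([ 0.021 , -0.3278,  0.3968]), array([1.438e+00, 7.000e-04, 1.100e-03]))
```

Emit:
play_rows:
  claw: [255,255,255,255,255,255,255,255,255,255,255,255,255,255,255,255]
  travel:
    - [0.0,-0.03,0.035]
    - [0.0,-0.06,0.07]
    - [0.0,-0.09,0.105]
    - [0.0,-0.12,0.14]
    - [0.0,-0.15,0.18]
    - [0.0,-0.18,0.215]
    - [0.0,-0.21,0.25]
    - [0.0,-0.24,0.29]
    - [0.0,-0.27,0.325]
    - [0.0,-0.3,0.36]
    - [0.01,-0.328,0.397]
    - [0.02,-0.328,0.397]
    - [0.02,-0.328,0.397]
    - [0.02,-0.328,0.397]
    - [0.02,-0.328,0.397]
    - [0.02,-0.328,0.397]
  dr:
    - [0.13,0,0]
    - [0.26,0,0]
    - [0.39,0,0]
    - [0.52,0,0]
    - [0.65,0,0]
    - [0.78,0,0]
    - [0.91,0,0]
    - [1.04,0,0]
    - [1.17,0,0]
    - [1.3,0,0]
    - [1.44,0,0]
    - [1.44,0,0]
    - [1.44,0,0]
    - [1.44,0,0]
    - [1.44,0,0]
    - [1.44,0,0]
  force: 40

```text
time: 1.85
eef_pos: [0.4658, 0.2469, 0.2116]
tcp_rot: [-0.524, -0.474, 0.524, -0.475]
contact_force: [0.1, 0.2, 0.4]
opening: -0.002
```

```bash
python3 - <<'E'
from h import *
st()
for n,(x0,y0,x1,y1) in {"top":(190,180,350,280),"scene":(220,170,370,300),"wrist":(0,0,560,420)}.items():
    r=cam(n); np.savez(f"{n}1.npz",**r)
    c=r["img"][y0:y1,x0:x1,::-1]; k=max(1,min(800//(x1-x0),600//(y1-y0))); cv2.imwrite(f"pics/{n}_1.png",cv2.resize(c,None,fx=k,fy=k,interpolation=cv2.INTER_CUBIC))
E
```

```text
t 1.85 [0.4658 0.2469 0.2116] q [ 2.950e-01 -2.400e-02  1.957e+00 -1.000e-03  1.208e+00  3.950e-01] F [0.07 0.16 0.38] op -0.002
R [[0.001, 0.995, -0.099], [-0.001, -0.099, -0.995], [-1.0, 0.001, 0.001]] yaw y -0.1
```

View pics/scene_1.png

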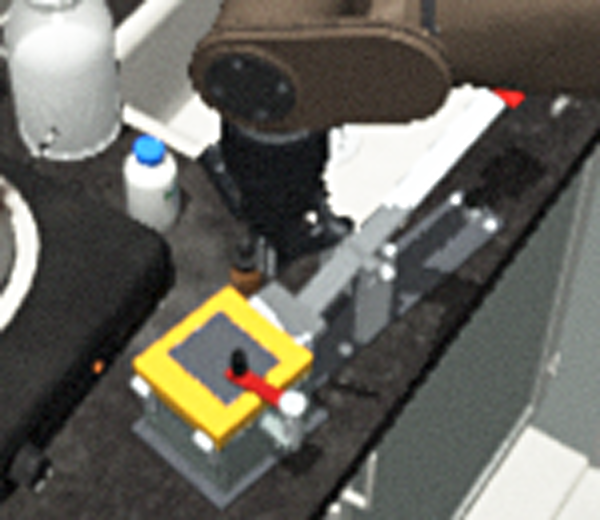

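View pics/wrist_1.png

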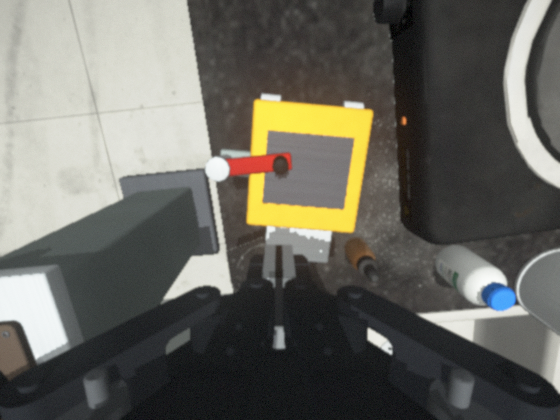

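```bash
python3 - <<'E'
from h import *
r=dict(np.load("wrist1.npz"))
print(plane(r,[(217,169)],.119),plane(r,[(281,160)],.14),plane(r,[(281,167)],.1265), depthpt(r,281,158))
P=[.4198,.2857]
post=np.array([.4198,.2857])
R0=Ro.from_quat(ctrl.get_state()["tcp_rot"]);p0=ctrl.get_state()["eef_pos"]
for th in [.1,.3,.5,.7,.9,1.1,1.3,1.5,1.65]:
    a=th-.188;e=np.array([np.cos(a),np.sin(a)]);t=np.array([-e[1],e[0]])
    for d in ([35,17] if th==.1 else [17]):
        F=np.r_[post+.05*e-d/1000*t,.126]
        print(th,d,F.round(4),*rel(F,down(a)))
E
```

```text
[[0.4205385  0.28614715 0.119     ]] [[0.47120051 0.29046546 0.14      ]] [[0.47065352 0.28369792 0.1265    ]] [0.47133728 0.29181911 0.13958154]
0.1 35 [0.4665 0.2464 0.126 ] [ 0.0853  0.0006 -0.0001] [-0.0125  0.0008 -0.0003]
0.1 17 [0.4681 0.2644 0.126 ] [ 0.0853  0.0003 -0.0181] [-0.0125  0.0008 -0.0003]
0.3 17 [0.4714 0.2744 0.126 ] [ 0.0853  0.0026 -0.0284] [-0.2125  0.0009 -0.0003]
0.5 17 [0.4726 0.2849 0.126 ] [ 0.0853  0.0027 -0.039 ] [-4.125e-01  9.000e-04 -2.000e-04]
0.7 17 [0.4717 0.2954 0.126 ] [ 0.0853  0.0008 -0.0494] [-6.125e-01  9.000e-04 -1.000e-04]
0.9 17 [0.4688 0.3055 0.126 ] [ 0.0853 -0.0032 -0.0591] [-0.8125  0.0009  0.    ]
1.1 17 [0.4639 0.3148 0.126 ] [ 0.0853 -0.009  -0.0679] [-1.0125e+00  9.0000e-04  1.0000e-04]
1.3 17 [0.4572 0.323  0.126 ] [ 0.0853 -0.0164 -0.0754] [-1.2125e+00  9.0000e-04  2.0000e-04]
1.5 17 [0.449  0.3297 0.126 ] [ 0.0853 -0.0252 -0.0812] [-1.4125e+00  9.0000e-04  3.0000e-04]
1.65 17 [0.4421 0.3336 0.126 ] [ 0.0853 -0.0325 -0.0844] [-1.5625e+00  9.0000e-04  4.0000e-04]
```

Emit:
play_rows:
  claw: [255,255,255,255,255,255,255,255,255,255,255,255,255,255,255,255,255,255]
  travel:
    - [0.03,0,0]
    - [0.06,0,0]
    - [0.085,0,0]
    - [0.085,0,0]
    - [0.085,0,-0.009]
    - [0.085,0,-0.018]
    - [0.085,0.0015,-0.023]
    - [0.085,0.0026,-0.028]
    - [0.085,0.0028,-0.034]
    - [0.085,0.0027,-0.039]
    - [0.085,0.002,-0.044]
    - [0.085,0.001,-0.049]
    - [0.085,-0.001,-0.054]
    - [0.085,-0.003,-0.059]
    - [0.085,-0.006,-0.0635]
    - [0.085,-0.009,-0.068]
    - [0.085,-0.009,-0.068]
    - [0.085,-0.009,-0.068]
  dr:
    - [0,0,0]
    - [0,0,0]
    - [0,0,0]
    - [0,0,0]
    - [0,0,0]
    - [-0.01,0,0]
    - [-0.11,0,0]
    - [-0.21,0,0]
    - [-0.31,0,0]
    - [-0.41,0,0]
    - [-0.51,0,0]
    - [-0.61,0,0]
    - [-0.71,0,0]
    - [-0.81,0,0]
    - [-0.91,0,0]
    - [-1.01,0,0]
    - [-1.01,0,0]
    - [-1.01,0,0]

```text
time: 3.8
eef_pos: [0.4646, 0.3159, 0.1278]
tcp_rot: [0.231, 0.668, -0.229, 0.669]
contact_force: [0.7, -0.6, 0.7]
opening: 0.002
```

```bash
python3 - <<'E'
from h import *
st()
for n,(x0,y0,x1,y1) in {"scene":(220,170,370,300),"wrist":(0,0,560,420)}.items():
    r=cam(n)
    c=r["img"][y0:y1,x0:x1,::-1]; k=max(1,min(800//(x1-x0),600//(y1-y0))); cv2.imwrite(f"pics/{n}_2.png",cv2.resize(c,None,fx=k,fy=k,interpolation=cv2.INTER_CUBIC))
post=np.array([.4198,.2857])
for th in [1.1,1.3,1.5,1.7]:
    a=th-.188;e=np.array([np.cos(a),np.sin(a)]);t=np.array([-e[1],e[0]])
    F=np.r_[post+.05*e-17/1000*t,.126]
    print(th,F.round(4),*rel(F,down(a)))
E
```

```text
t 3.80 [0.4646 0.3159 0.1278] q [ 4.170e-01  1.470e-01  1.942e+00 -1.000e-03  1.050e+00 -4.910e-01] F [ 0.7  -0.57  0.68] op 0.002
R [[0.003, 0.615, 0.788], [0.001, 0.788, -0.615], [-1.0, 0.002, 0.002]] yaw y 0.908
1.1 [0.4639 0.3148 0.126 ] [ 0.0012 -0.0008  0.    ] [-0.0037  0.0013 -0.001 ]
1.3 [0.4572 0.323  0.126 ] [ 0.0012  0.0016 -0.0103] [-0.2037  0.0014 -0.0009]
1.5 [0.449  0.3297 0.126 ] [ 0.0011  0.0018 -0.0208] [-0.4037  0.0014 -0.0008]
1.7 [0.4397 0.3346 0.126 ] [ 0.0011 -0.     -0.0312] [-6.037e-01  1.500e-03 -6.000e-04]
```

View pics/scene_2.png

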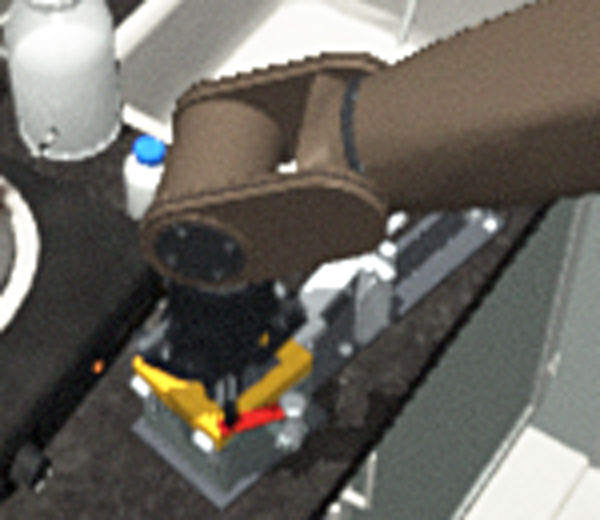

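View pics/wrist_2.png

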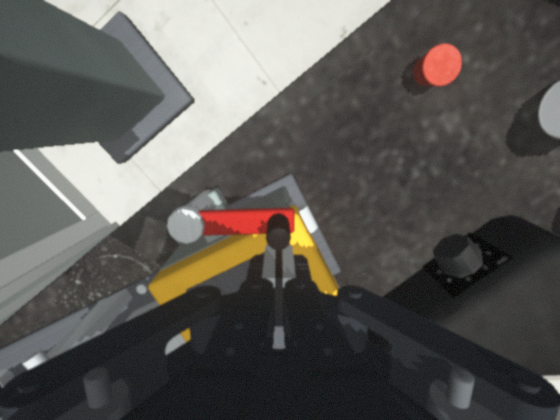

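Emit:
play_rows:
  claw: [255,255,255,255,255,255,255,255]
  travel:
    - [0.001,0.001,-0.005]
    - [0.001,0.0016,-0.0103]
    - [0.001,0.0018,-0.0155]
    - [0.001,0.0018,-0.021]
    - [0.001,0.001,-0.026]
    - [0.001,0,-0.031]
    - [0.001,0,-0.031]
    - [0.001,0,-0.031]
  dr:
    - [-0.1,0,0]
    - [-0.2,0,0]
    - [-0.3,0,0]
    - [-0.4,0,0]
    - [-0.5,0,0]
    - [-0.6,0,0]
    - [-0.6,0,0]
    - [-0.6,0,0]

```text
time: 4.7
eef_pos: [0.4401, 0.3346, 0.1264]
tcp_rot: [0.023, 0.706, -0.023, 0.707]
contact_force: [-0.3, -0.5, -0.1]
opening: 0.005
```

Emit:
play_rows:
  claw: [255,255,255,255,255,255,255,255]
  travel:
    - [0,0,0.006]
    - [0,0,0.012]
    - [-0.03,0,0.012]
    - [-0.07,0,0.012]
    - [-0.11,0,0.012]
    - [-0.14,0,0.012]
    - [-0.14,0,0.012]
    - [-0.14,0,0.012]
  dr:
    - [0,0,0]
    - [0,0,0]
    - [0,0,0]
    - [0,0,0]
    - [0,0,0]
    - [0,0,0]
    - [0,0,0]
    - [0,0,0]

```text
time: 5.5
eef_pos: [0.4525, 0.3338, 0.2671]
tcp_rot: [0.024, 0.706, -0.023, 0.708]
contact_force: [0.8, 0.5, 0.2]
opening: 0.002
```

```bash
python3 - <<'E'
from h import *
st()
for n,(x0,y0,x1,y1) in {"scene":(220,170,370,300),"wrist":(0,0,560,420)}.items():
    r=cam(n)
    c=r["img"][y0:y1,x0:x1,::-1]; k=max(1,min(800//(x1-x0),600//(y1-y0))); cv2.imwrite(f"pics/{n}_3.png",cv2.resize(c,None,fx=k,fy=k,interpolation=cv2.INTER_CUBIC))
E
```

```text
t 5.50 [0.4525 0.3338 0.2671] q [ 0.455  0.01   1.821 -0.     1.308 -1.049] F [0.82 0.53 0.19] op 0.002
R [[0.003, 0.066, 0.998], [0.001, 0.998, -0.066], [-1.0, 0.001, 0.003]] yaw y 1.505
```

View pics/scene_3.png

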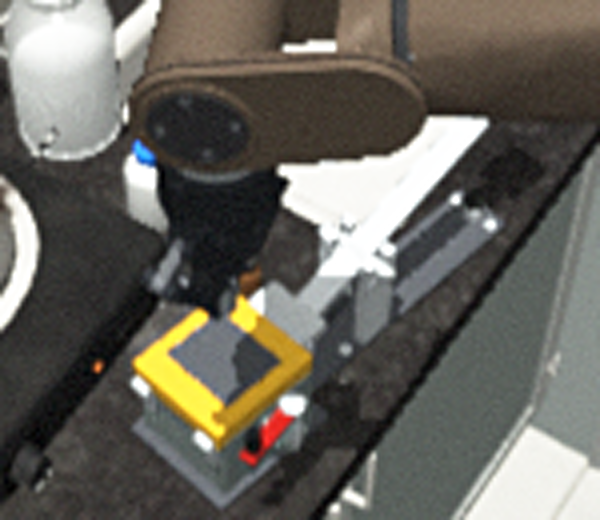

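View pics/wrist_3.png

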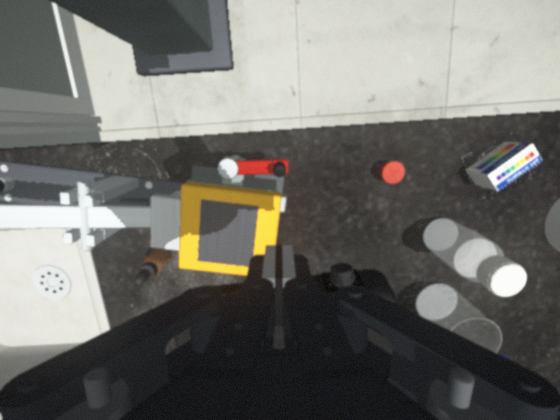

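```bash
python3 - <<'E'
from h import *
print(rel([.431,-.058,.24],down(-.188)))
E
```

```text
(array([ 0.0249, -0.3917,  0.0055]), array([1.6929e+00, 2.0000e-04, 1.3000e-03]))
```

Emit:
play_rows:
  claw: [255,255,255,255,255,255,255,255,255,255,255,255,255,255,255,255,255]
  travel:
    - [0,-0.03,0]
    - [0,-0.06,0]
    - [0,-0.09,0]
    - [0,-0.12,0]
    - [0,-0.15,0]
    - [0,-0.18,0]
    - [0,-0.21,0]
    - [0,-0.24,0]
    - [0,-0.27,0]
    - [0,-0.3,0.002]
    - [0,-0.33,0.004]
    - [0.01,-0.36,0.005]
    - [0.02,-0.392,0.0055]
    - [0.025,-0.392,0.0055]
    - [0.025,-0.392,0.0055]
    - [0.025,-0.392,0.0055]
    - [0.025,-0.392,0.0055]
  dr:
    - [0.13,0,0]
    - [0.26,0,0]
    - [0.39,0,0]
    - [0.52,0,0]
    - [0.65,0,0]
    - [0.78,0,0]
    - [0.91,0,0]
    - [1.04,0,0]
    - [1.17,0,0]
    - [1.3,0,0]
    - [1.43,0,0]
    - [1.56,0,0]
    - [1.69,0,0]
    - [1.69,0,0]
    - [1.69,0,0]
    - [1.69,0,0]
    - [1.69,0,0]

```text
time: 7.3
eef_pos: [0.4311, -0.0574, 0.2399]
tcp_rot: [-0.543, -0.452, 0.544, -0.452]
contact_force: [-1.2, 0.3, 0.1]
opening: 0.007
```

```bash
python3 - <<'E'
from h import *
st()
for n,(x0,y0,x1,y1) in {"scene":(220,150,400,300),"wrist":(0,0,560,420)}.items():
    r=cam(n); np.savez(f"{n}4.npz",**r)
    c=r["img"][y0:y1,x0:x1,::-1]; k=max(1,min(800//(x1-x0),600//(y1-y0))); cv2.imwrite(f"pics/{n}_4.png",cv2.resize(c,None,fx=k,fy=k,interpolation=cv2.INTER_CUBIC))
E
```

```text
t 7.30 [ 0.4311 -0.0574  0.2399] q [-3.660e-01 -2.780e-01  2.127e+00 -1.000e-03  1.293e+00 -1.830e-01] F [-1.19  0.26  0.14] op 0.007
R [[-0.001, 0.983, -0.182], [-0.001, -0.182, -0.983], [-1.0, -0.001, 0.001]] yaw y -0.183
```

View pics/scene_4.png

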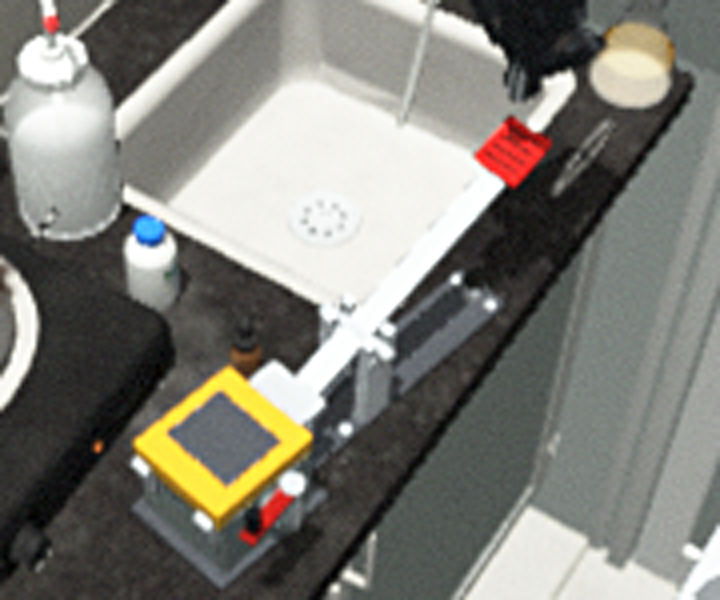

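View pics/wrist_4.png

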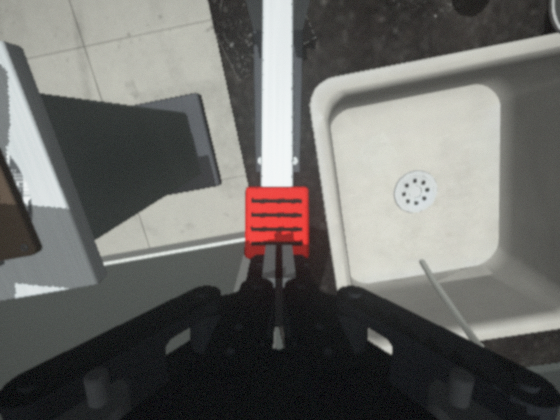

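```bash
python3 - <<'E'
from h import *
r=dict(np.load("wrist4.npz"))
h=cv2.cvtColor(r["img"],cv2.COLOR_RGB2HSV);H,s,V=cv2.split(h)
m=((H<6)|(H>174))&(s>150)&(V>60)
v,u=np.nonzero(m)
P=np.array([depthpt(r,a,b) for a,b in zip(u,v)])
y=np.array([.187,.982]);x=np.array([.982,-.187])
c=np.array([.4311,-.0574])
sx=(P[:,:2]-c)@x; sy=(P[:,:2]-c)@y
print("across",np.percentile(sx,[1,50,99]),"along",np.percentile(sy,[1,99]),"z",np.percentile(P[:,2],[1,99]), np.polyfit(sy,P[:,2],1))
for ph in [.35,.2,.05,-.1,-.25,-.36]:
    hy=.2*np.cos(ph)-.0132*np.sin(ph); z=.1+.2*np.sin(ph)+.0132*np.cos(ph)
    off=hy-.1834
    print(ph,"z",round(z,4),rel(np.r_[c-y*off,z+.011*abs(np.tan(ph))],down(-.188)))
E
```

```text
across [-0.0239855  -0.00200146  0.02020883] along [-0.01967633  0.02502055] z [0.17155987 0.18947622] [0.06599137 0.18056234]
0.35 z 0.181 (array([ 0.0553, -0.0001, -0.0002]), array([0.0049, 0.001 , 0.    ]))
0.2 z 0.1527 (array([ 0.0854, -0.0002,  0.0098]), array([0.0049, 0.001 , 0.    ]))
0.05 z 0.1232 (array([ 0.1165, -0.0002,  0.0155]), array([0.0049, 0.001 , 0.    ]))
-0.1 z 0.0932 (array([ 0.146 , -0.0002,  0.0167]), array([0.0049, 0.001 , 0.    ]))
-0.25 z 0.0633 (array([ 0.1741, -0.0002,  0.0134]), array([0.0049, 0.001 , 0.    ]))
-0.36 z 0.0419 (array([ 0.1942, -0.0002,  0.0081]), array([0.0049, 0.001 , 0.    ]))
```

Emit:
play_rows:
  claw: [255,255,255,255,255,255,255,255,255,255,255,255,255,255,255,255]
  travel:
    - [0.02,0,0]
    - [0.04,0,0]
    - [0.05,0,0]
    - [0.055,0,0]
    - [0.06,-0.001,0.001]
    - [0.065,-0.002,0.003]
    - [0.075,-0.002,0.007]
    - [0.085,-0.002,0.01]
    - [0.095,-0.002,0.012]
    - [0.105,-0.002,0.014]
    - [0.115,-0.002,0.0155]
    - [0.125,-0.002,0.016]
    - [0.135,-0.002,0.0165]
    - [0.145,-0.002,0.0165]
    - [0.145,-0.002,0.0165]
    - [0.145,-0.002,0.0165]
  dr:
    - [0,0,0]
    - [0,0,0]
    - [0,0,0]
    - [0,0,0]
    - [0,0,0]
    - [0,0,0]
    - [0,0,0]
    - [0,0,0]
    - [0,0,0]
    - [0,0,0]
    - [0,0,0]
    - [0,0,0]
    - [0,0,0]
    - [0,0,0]
    - [0,0,0]
    - [0,0,0]

```text
time: 9.0
eef_pos: [0.4276, -0.0749, 0.0967]
tcp_rot: [-0.544, -0.451, 0.544, -0.454]
contact_force: [-0.1, -3.1, 3.6]
opening: -0.004
```

```bash
python3 - <<'E'
from h import *
st()
for n,(x0,y0,x1,y1) in {"scene":(220,150,400,300),"wrist":(0,0,560,420)}.items():
    r=cam(n)
    c=r["img"][y0:y1,x0:x1,::-1]; k=max(1,min(800//(x1-x0),600//(y1-y0))); cv2.imwrite(f"pics/{n}_5.png",cv2.resize(c,None,fx=k,fy=k,interpolation=cv2.INTER_CUBIC))
E
```

```text
t 9.00 [ 0.4276 -0.0749  0.0967] q [-0.407 -0.098  2.258 -0.003  0.978 -0.222] F [-0.1  -3.13  3.56] op -0.004
R [[0.003, 0.983, -0.182], [-0.004, -0.182, -0.983], [-1.0, 0.004, 0.003]] yaw y -0.183
```

View pics/scene_5.png

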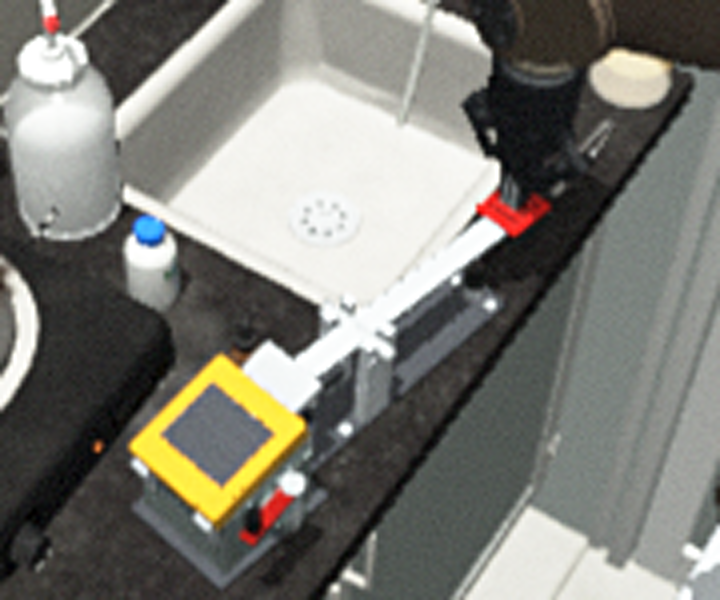

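View pics/wrist_5.png

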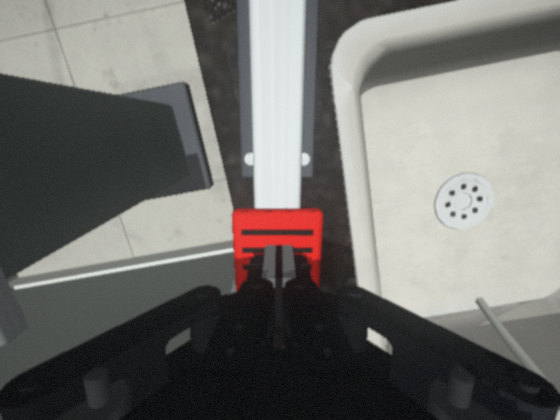

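Emit:
play_rows:
  claw: [255,255,255,255,255,255,255,255]
  travel:
    - [0.008,0,-0.001]
    - [0.016,0,-0.002]
    - [0.024,0,-0.002]
    - [0.031,0,-0.003]
    - [0.038,0,-0.005]
    - [0.045,0,-0.007]
    - [0.049,0,-0.008]
    - [0.049,0,-0.008]
  dr:
    - [0,0,0]
    - [0,0,0]
    - [0,0,0]
    - [0,0,0]
    - [0,0,0]
    - [0,0,0]
    - [0,0,0]
    - [0,0,0]

```text
time: 9.9
eef_pos: [0.429, -0.0674, 0.0476]
tcp_rot: [-0.543, -0.451, 0.544, -0.454]
contact_force: [-0.7, -4.1, 1.7]
opening: 0.005
```

```bash
python3 - <<'E'
from h import *
st()
E
```

```text
t 9.90 [ 0.429  -0.0674  0.0476] q [-0.388 -0.003  2.278 -0.004  0.862 -0.203] F [-0.67 -4.09  1.67] op 0.005
R [[0.003, 0.983, -0.181], [-0.005, -0.181, -0.983], [-1.0, 0.003, 0.004]] yaw y -0.182
```

Emit:
play_rows:
  claw: [255,255,255,255,255]
  travel:
    - [0.002,0,0]
    - [0.004,0,0]
    - [0.005,0,0]
    - [0.005,0,0]
    - [0.005,0,0]
  dr:
    - [0,0,0]
    - [0,0,0]
    - [0,0,0]
    - [0,0,0]
    - [0,0,0]

```text
time: 10.4
eef_pos: [0.4294, -0.0668, 0.0438]
tcp_rot: [0.544, 0.451, -0.544, 0.454]
contact_force: [-1.5, 0.9, 10.1]
opening: -0.004
```

```bash
python3 - <<'E'
from h import *
st()
for n,(x0,y0,x1,y1) in {"scene":(220,150,400,300),"wrist":(0,0,560,420)}.items():
    r=cam(n); np.savez(f"{n}6.npz",**r)
    c=r["img"][y0:y1,x0:x1,::-1]; k=max(1,min(800//(x1-x0),600//(y1-y0))); cv2.imwrite(f"pics/{n}_6.png",cv2.resize(c,None,fx=k,fy=k,interpolation=cv2.INTER_CUBIC))
E
```

```text
t 10.40 [ 0.4294 -0.0668  0.0438] q [-3.880e-01  6.000e-03  2.278e+00 -2.000e-03  8.540e-01 -2.030e-01] F [-1.45  0.94 10.12] op -0.004
R [[0.002, 0.983, -0.182], [-0.003, -0.182, -0.983], [-1.0, 0.003, 0.002]] yaw y -0.183
```

View pics/scene_6.png

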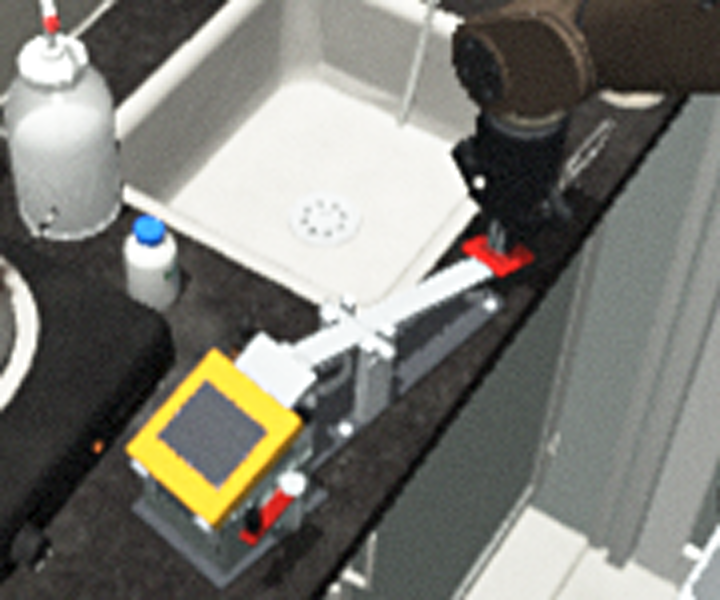

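View pics/wrist_6.png

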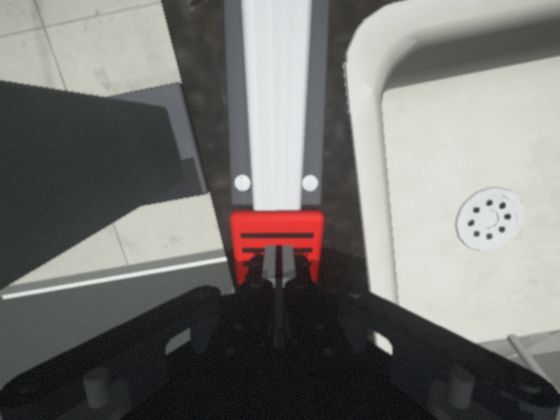

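Emit:
play_rows:
  claw: [255,255,255,255,255]
  travel:
    - [0.002,0,0]
    - [0.004,0,0]
    - [0.004,0,0]
    - [0.004,0,0]
    - [0.004,0,0]
  dr:
    - [0,0,0]
    - [0,0,0]
    - [0,0,0]
    - [0,0,0]
    - [0,0,0]

```text
time: 11.0
eef_pos: [0.4298, -0.0666, 0.043]
tcp_rot: [-0.543, -0.452, 0.544, -0.453]
contact_force: [-9.4, 0.6, 25.3]
opening: 0.001
```

```bash
python3 - <<'E'
from h import *
st()
E
```

```text
t 11.00 [ 0.4298 -0.0666  0.043 ] q [-3.870e-01  1.000e-02  2.276e+00 -2.000e-03  8.550e-01 -2.040e-01] F [-9.4   0.61 25.31] op 0.001
R [[0.0, 0.983, -0.181], [-0.002, -0.181, -0.983], [-1.0, 0.0, 0.002]] yaw y -0.182
```

Emit:
play_rows:
  claw: [255,255,255,255]
  travel:
    - [0.002,-0.001,0]
    - [0.002,-0.001,0]
    - [0.002,-0.001,0]
    - [0.002,-0.001,0]
  dr:
    - [0,0,0]
    - [0,0,0]
    - [0,0,0]
    - [0,0,0]

```text
time: 11.4
eef_pos: [0.4296, -0.0666, 0.0433]
tcp_rot: [-0.543, -0.452, 0.544, -0.453]
contact_force: [-5.9, -1.5, 17.7]
opening: 0.002
```

```bash
python3 - <<'E'
from h import *
st()
r=cam("scene");t=cam("top")
c=t["img"][180:280,190:350,::-1];cv2.imwrite("pics/top_7.png",cv2.resize(c,None,fx=5,fy=5,interpolation=cv2.INTER_CUBIC))
c=r["img"][150:300,220:400,::-1];cv2.imwrite("pics/scene_7.png",cv2.resize(c,None,fx=4,fy=4,interpolation=cv2.INTER_CUBIC))
y=np.array([.187,.982]);O=np.array([.4678,.1562])
h=cv2.cvtColor(r["img"],cv2.COLOR_RGB2HSV);H,s,V=cv2.split(h)
m=(H>18)&(H<34)&(s>130)&(V>120); m[:,:240]=0;m[:,310:]=0
v,u=np.nonzero(m);P=np.array([depthpt(r,a,b) for a,b in zip(u,v)])
k=P[:,2]>.09
sy=(P[:,:2]-O)@y; f=np.polyfit(sy[k],P[k,2],1); print("lid slope",np.arctan(-f[0]),sy[k].min(),sy[k].max())
# lever beam slope from points along lever axis
for d in [-.07,-.09,-.11,-.13,-.15,-.17]:
    p=np.r_[O+y*d,.1+.36*(d+.03)]; uv=proj(r,p)[0]; print(d,depthpt(r,*map(int,uv.round())).round(4))
E
```

```text
t 11.40 [ 0.4296 -0.0666  0.0433] q [-3.870e-01  9.000e-03  2.277e+00 -2.000e-03  8.560e-01 -2.040e-01] F [-5.88 -1.48 17.74] op 0.002
R [[-0.0, 0.984, -0.181], [-0.001, -0.181, -0.984], [-1.0, 0.0, 0.001]] yaw y -0.182
lid slope -0.8537048672910814 0.0788325420032052 0.6244824638710008
-0.07 [0.4494 0.0973 0.0975]
-0.09 [0.4458 0.0766 0.089 ]
-0.11 [0.4424 0.0547 0.0793]
-0.13 [0.4413 0.0352 0.0708]
-0.15 [0.4365 0.015  0.0644]
-0.17 [ 0.4346 -0.0037  0.0578]
```

View pics/top_7.png

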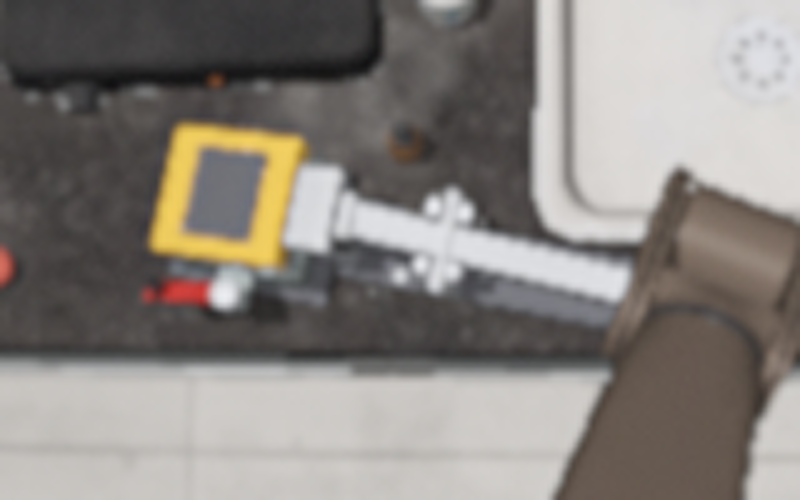

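View pics/scene_7.png

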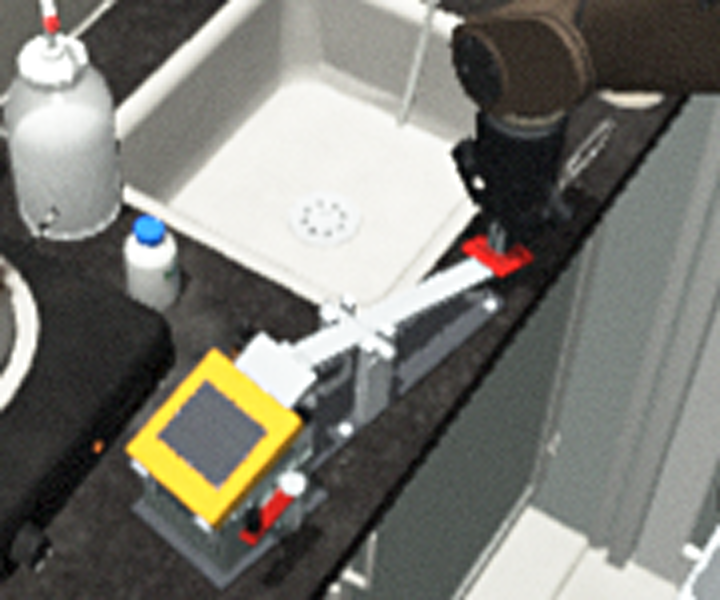

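```bash
python3 - <<'E'
from h import *
r=dict(np.load("scene6.npz"))
y=np.array([.187,.982]);O=np.array([.4678,.1562])
h=cv2.cvtColor(r["img"],cv2.COLOR_RGB2HSV);H,s,V=cv2.split(h)
m=(H>18)&(H<34)&(s>130)&(V>120); m[:,:240]=0;m[:,310:]=0;m[:220]=0;m[290:]=0
v,u=np.nonzero(m);P=np.array([depthpt(r,a,b) for a,b in zip(u,v)])
sy=(P[:,:2]-O)@y;k=(P[:,2]>.09)&(P[:,2]<.2)&(sy<.2)
for _ in range(6):
    f=np.polyfit(sy[k],P[k,2],1); k=abs(P[:,2]-np.polyval(f,sy))<.006
print("lid",np.arctan(-f[0]),k.sum(),len(k),sy[k].min(),sy[k].max(),P[k,2].max())
st(); ctrl.sign_off()
E
```

```text
lid 0.38272774998528847 561 622 0.08441798173253086 0.1826776905374165 0.14481304190041788
t 11.50 [ 0.4296 -0.0666  0.0433] q [-3.870e-01  9.000e-03  2.277e+00 -2.000e-03  8.560e-01 -2.040e-01] F [-4.72 -1.04 16.9 ] op -0.001
R [[-0.0, 0.984, -0.181], [-0.001, -0.181, -0.984], [-1.0, 0.0, 0.001]] yaw y -0.182
the job is handed in; nothing more can be done
```

The lid is open and the lever is held down on its rubber stop. I handed the job in at 11.5 s of the 48 s allowed.

With the shut fingertips I pushed the peg round until the red catch lay beside the box, aiming for 1.7 rad. The last pictures show it clear of the lid. I then pressed the middle of the red pad down along its arc to the stop.

- **Lever:** the last 0.8 mm of travel raised the push from about 10 N to 25 N, which shows it is on the stop. I eased it to about 17 N for the hold. The beam slope read about 0.37 rad, against 0.36 expected fully down.
- **Lid:** its slope from depth was 0.383 rad, against about 0.385 expected. A first, unfiltered fit gave a meaningless –0.85 rad because of background pixels, and I discarded it. The 0.383 rad comes from the picture taken just after the lever neared the stop, before the final press.
- **Cradle and bystanders:** the pin still looks seated in the cradle. The bystanders in view look unmoved; I did not measure them.
- **Failed or disagreed:** no check failed. A sideways load of about 5 N on the pad remained at the end.

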